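Turn the spice carousel

TASK

Turn the spice carousel on the mat, pushing the black tabs on its rim with the fingertips, until the jar with the red lid is at the front, in line with the white arrow. Push gently, and do not touch, lift or upset any jar or disturb anything else on the counter. Leave the carousel at rest and take the hand clear.

Things in the scene. Friction and masses are not known exactly. Their poses are not given: they have to be found in the camera images.
- mat: Plain teal place mat, 400 (x) by 340 (y) by 3 mm, fixed to the counter. Origin: on its underside, 60 mm behind the mat's centre, directly under the carousel's turning axis. Its -x axis is the front: it points from the turning axis to the white arrow.
- arrow (a point): Tip of the white arrow on the mat's top, 180 mm in front of the carousel's axis; the arrow lies flat, between 180 and 248 mm from the axis, and points at the axis.
- tray (a joint): Turning angle of the carousel tray (rad) about its vertical axis, 0 at the start, growing counter-clockwise seen from above, no end stops, turns either way. Stiff bearing: about 1 N at the tabs turns it, and it stops at once when no longer pushed. Meeting a tab at up to 0.1 m/s is gentle; at 0.3 m/s it is a knock.
- hub (a point): The carousel's turning axis at the height of the tray floor (23 mm above the counter). A steel boss of radius 20 mm rises 22 mm above this point. The tray is a round wooden dish of radius 130 mm with a 5 mm wall; its floor, on which the jars stand, is 23 mm above the counter and its wall's top is about 37 mm above it.
- tab0 (a point): Centre of the top of one of six equal black finger tabs round the tray's rim, 60 degrees apart, turning with the tray. Each is an upright plate 14 mm thick (along the rim), reaching radially from 130 to 170 mm from the axis, its underside 17 mm and its top 59 mm above the counter.
- tab1 (a point): Centre of the top of one of six equal black finger tabs round the tray's rim, 60 degrees apart, turning with the tray. Each is an upright plate 14 mm thick (along the rim), reaching radially from 130 to 170 mm from the axis, its underside 17 mm and its top 59 mm above the counter.
- tab2 (a point): Centre of the top of one of six equal black finger tabs round the tray's rim, 60 degrees apart, turning with the tray. Each is an upright plate 14 mm thick (along the rim), reaching radially from 130 to 170 mm from the axis, its underside 17 mm and its top 59 mm above the counter.
- tab3 (a point): Centre of the top of one of six equal black finger tabs round the tray's rim, 60 degrees apart, turning with the tray. Each is an upright plate 14 mm thick (along the rim), reaching radially from 130 to 170 mm from the axis, its underside 17 mm and its top 59 mm above the counter.
- tab4 (a point): Centre of the top of one of six equal black finger tabs round the tray's rim, 60 degrees apart, turning with the tray. Each is an upright plate 14 mm thick (along the rim), reaching radially from 130 to 170 mm from the axis, its underside 17 mm and its top 59 mm above the counter.
- tab5 (a point): Centre of the top of one of six equal black finger tabs round the tray's rim, 60 degrees apart, turning with the tray. Each is an upright plate 14 mm thick (along the rim), reaching radially from 130 to 170 mm from the axis, its underside 17 mm and its top 59 mm above the counter.
- red_mid (a point): The wanted jar: chilli-red spice jar with a bright RED lid, loose, 48 mm diameter, 62 mm high, standing on the tray with its centre 75 mm from the turning axis, the four jars 90 degrees apart in any order. This point: centre of the jar, half-way up; z is the jar's own upright axis.
- green_mid (a point): Green spice jar with a green lid, loose, 48 mm diameter, 62 mm high, standing on the tray with its centre 75 mm from the turning axis, the four jars 90 degrees apart in any order. This point: centre of the jar, half-way up; z is the jar's own upright axis.
- white_mid (a point): Cream spice jar with a white lid, loose, 48 mm diameter, 62 mm high, standing on the tray with its centre 75 mm from the turning axis, the four jars 90 degrees apart in any order. This point: centre of the jar, half-way up; z is the jar's own upright axis.
- black_mid (a point): Dark brown spice jar with a black lid, loose, 48 mm diameter, 62 mm high, standing on the tray with its centre 75 mm from the turning axis, the four jars 90 degrees apart in any order. This point: centre of the jar, half-way up; z is the jar's own upright axis.
- flask_mid (a point): Pink drinking flask, loose on the counter, 66 mm diameter, 200 mm high; a bystander. This point: its centre, half-way up; z is its own upright axis.
- soap_mid (a point): Amber soap bottle with a green label and white cap, loose on the counter, 60 mm diameter, 160 mm high; a bystander. This point: its centre, half-way up; z is its own upright axis.
- mug_mid (a point): Blue mug, loose on the counter, 80 mm diameter, 90 mm high; a bystander. This point: its centre, half-way up; z is its own upright axis.
- bowl_mid (a point): White bowl, loose on the counter, 90 mm diameter, 50 mm high; a bystander. This point: its centre, half-way up; z is its own upright axis.

How it is judged:
By the outcome, as a careful person would: the job done as asked, in the order asked, and still so for the second after the job is handed in, with the robot touching nothing.
It also fails if it takes over 54 s, if anything falls off the work surface, if the arm or the gripper's body presses on something with over 40 N, if the wrist force passes 120 N, or if a joint passes its speed limit or range.

ROBOT

A 6-joint arm with a two-finger parallel gripper is mounted at the origin on the work surface. World frame = base frame: x ahead of the robot, y to its left, z up, the work surface at z = 0. Lengths are in m, angles in degrees, forces in N, time in s.
With the tool pointing down it reaches from about 0.3 to 0.75 m from the base axis. Payload 8.5 kg.
Tool frame: the origin (TCP) lies on the centre line of the jaws, within the pads' length; the fingertips stand 14 mm ahead of it and the grasp point (between the pads) lies 5 mm behind it; z points along the fingers, x is the direction in which the jaws open and shut, and the axes are right-handed (so a half turn about z gives the same grasp; the last joint's range is limited). The gripper opens to 85 mm and grips with 20 to 120 N. Pads are 22 mm wide; open, the fingers measure 114 mm over their backs; the gripper's body (76 mm by 85 mm) begins 54 mm behind the grasp point. The pads swing forward as they close: fully open they stand 13 mm farther back than shut.
Start: joints at [64.269, 21.807, 74.336, -0, 83.858, -12.336], TCP at [0.127, 0.535, 0.245] pointing down, gripper open.
Joint ranges: [-178.18, 178.18], [-50.72, 133.34], [12.68, 142.11], [-81.47, 261.47], [9.98, 163.14], [-165.26, 165.26]. Speed limits (degrees/s): [136.94, 136.94, 180, 180, 180, 180].

INTERFACE

Orientations are given as a 3x3 rotation matrix whose columns are the frame's x, y, z axes.
In Python, from rig import * gives the robot as it stands.
- The arm moves only by the shell command python3 -m crank 'ROWS' [FORCE]. ROWS is JSON, one flat list of numbers, 7 for each row, row after row: the turn, a rotation vector about the world's x, y, z in rad, then the shift along the world's x, y, z in m, then the opening in per cent of the stroke, from 0 (shut) to 100 (fully open). A call has 1 to 20 rows; each row shifts and turns the commanded pose from where the row before left it; what a row does not reach is not made up. A row lasts 1/10 s, in which the tool goes at most 50 mm and 8.59 degrees, less where a joint would pass 70% of its speed; a pose out of reach is approached as far as the arm can. A call is refused whole if a number of a shift passes 0.05 or a number of a turn 0.15, either way. A call with a gripper value outside its range is refused whole. The fingers move at their own pace and stop on an object; FORCE is the grip in N (left out, the last holds). Time passes only in rows, so rows that do not move let the fingers close. It gives the time, the measured TCP pose, the force and the opening at its end, in the units of the state.
- observe(): the state, without advancing time (a new reading comes with each control period).
- get_image(name): name is "scene" or "side" or "wrist"; returns a dict with "frame" (420x560x3 uint8, red, green, blue), "fov_y" (degrees; the focal length in pixels is half the picture's height over the tangent of half this angle, whatever the lens; pixels are square), "cx", "cy" (the principal point, pixels), "k1" (the pictures are not rectified: a ray, as slopes to the right and down, at radius r is drawn at 1 + k1 r^2 times it, then the intrinsics apply), "world_to_cam" (4x4, takes a point from world to camera coordinates). Camera axes: x right, y up, looking along -z (the intrinsics and any distortion apply to the point x, -y, -z); pixel columns grow to the right and rows downward; lengths in m; the calibration is good to about 2 mm. A picture is of the moment at which its call begins. There is no depth.
- close_job(): hands the job in, once; it reports no verdict.
The state is a dict: "time_s": time; "q": joint angles; "qvel": joint speeds; "joint_efforts": joint torques, N m; "position": TCP position; "tool_rot": TCP orientation; "ft_force": force on the tool from outside, world axes, zero at the start; "wrist_torque": the same for the moment, N m; "grip_width": finger opening in m.
Only numpy, scipy, OpenCV 4.12 (cv2) and the standard library are available. Lean on these libraries where they do the work, as an engineer would, in place of code of your own. Each camera call takes 0.05 s, during which the arm holds its last target. There are 200 camera calls.

## Working session

There is one attempt and no reset: what is moved stays moved. The work goes in short steps, Python scripts to look and compute and a shell command to move; the robot and the scene stay as the last step left them, time stands still between calls to the robot, and variables do not carry over. Pictures are saved under pics/ and viewed, about 8 in all and at most 12, crops included, and the job is handed in when it is done.

```bash
mkdir -p pics
cat > h.py <<'E'
from rig import *
import numpy as np, cv2, pickle
def grab(n,tag):
    d=get_image(n); cv2.imwrite(f'pics/{tag}.png',cv2.cvtColor(np.asarray(d['frame']),cv2.COLOR_RGB2BGR))
    pickle.dump(d,open(f'pics/{tag}.pkl','wb')); return d
def load(tag): return pickle.load(open(f'pics/{tag}.pkl','rb'))
def K(d):
    f=210/np.tan(np.radians(d['fov_y'])/2); return np.array([[f,0,d['cx']],[0,f,d['cy']],[0,0,1.]])
def cast(d,uv,z):
    p=cv2.undistortPoints(np.array(uv,float).reshape(-1,1,2),K(d),np.array([d['k1'],0,0,0.])).reshape(-1,2)
    M=np.array(d['world_to_cam']);R,t=M[:3,:3],M[:3,3];c=-R.T@t
    r=np.c_[p[:,0],-p[:,1],-np.ones(len(p))]@R
    return c+r*((z-c[2])/r[:,2])[:,None]
def proj(d,P):
    M=np.array(d['world_to_cam']);q=np.atleast_2d(P)@M[:3,:3].T+M[:3,3];q=q*[1,-1,-1]
    return cv2.projectPoints(q,np.zeros(3),np.zeros(3),K(d),np.array([d['k1'],0,0,0.]))[0].reshape(-1,2)
def blobs(d,lo,hi,amin=30):
    h=cv2.cvtColor(np.asarray(d['frame']),cv2.COLOR_RGB2HSV);m=cv2.inRange(h,lo,hi)
    n,l,s,c=cv2.connectedComponentsWithStats(m)
    return [(s[i].tolist(),c[i].round(1).tolist()) for i in range(1,n) if s[i][4]>=amin],m
E
python3 -c "
from h import *
a=[grab(n,n+'0') for n in('scene','side','wrist')]
for d in a: print(d['fov_y'],d['k1'],np.linalg.inv(d['world_to_cam'])[:3,3])
cv2.imwrite('pics/all.png',cv2.resize(np.vstack([cv2.imread('pics/scene0.png')]),(784,588)))
cv2.imwrite('pics/b.png',np.hstack([cv2.imread('pics/side0.png'),cv2.imread('pics/wrist0.png')])[:, :])
o=observe();print(o)"
```

```text
45.7169791441843 -0.0989652130518728 [1.49319036 0.87857064 1.39380821]
42.370476396466486 0.006563576362804773 [ 0.14706482 -1.23410144  0.97446365]
68.01569669784412 -0.03101605881737258 [0.06012895 0.5518069  0.37357307]
{'time_s': 0.15, 'q': array([ 6.42684241e+01,  2.18341300e+01,  7.43694674e+01,  5.52468026e-04,
        8.38583368e+01, -1.23357680e+01]), 'qvel': array([ 0.04468368, -0.09321374, -0.24259792, -0.02857219,  0.04958101,
       -0.00402143]), 'joint_efforts': array([ 2.24021838e-03, -4.48632431e+01, -2.31344622e+01, -2.10131093e-04,
        3.83373059e-03, -2.62918024e-05]), 'position': array([0.12733915, 0.53486414, 0.24486605]), 'tool_rot': array([[ 2.31677485e-01,  9.72792534e-01, -4.77939919e-04],
       [ 9.72792081e-01, -2.31677854e-01, -9.69604774e-04],
       [-1.05395238e-03, -2.40300573e-04, -9.99999416e-01]]), 'ft_force': array([-0.62208312, -0.42354582, -0.12044726]), 'wrist_torque': array([-0.03790082,  0.00985633, -0.00633122]), 'grip_width': 0.0854371332938509}
```

View pics/all.png

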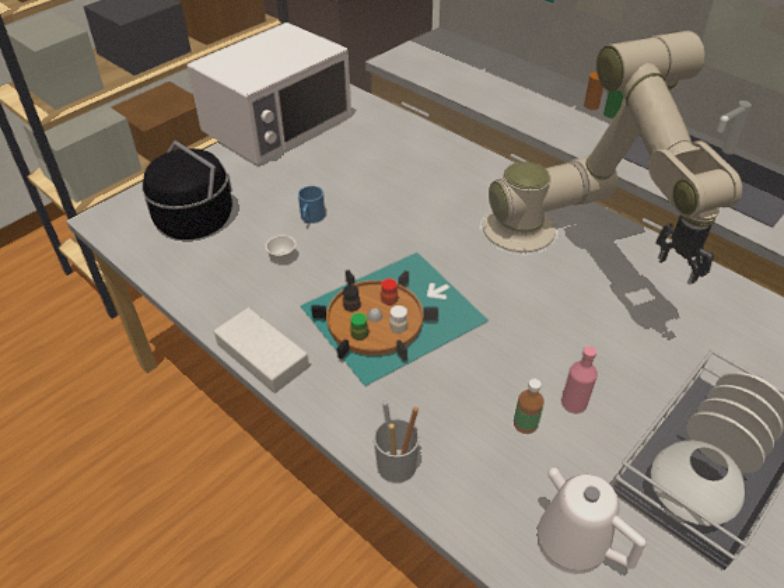

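View pics/side0.png

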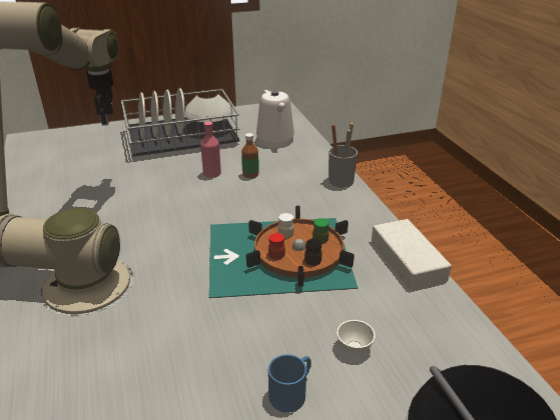

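View pics/wrist0.png

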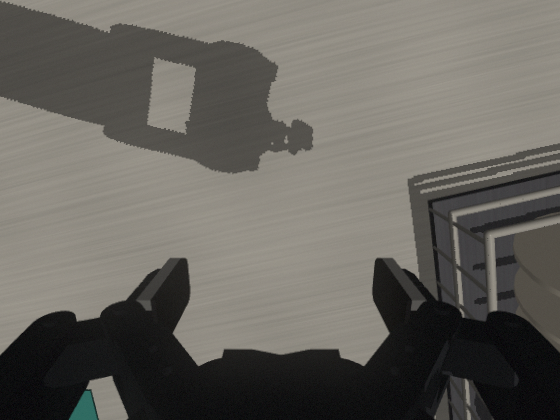

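Scene/side show the teal mat (side ≈ (280,256)) with the arrow on the robot's side. The red jar (side (277,247)) is near the front but off the arrow line. The bystanders are well away. Next I measure it.

```bash
cat > meas.py <<'E'
from h import *
import sys
LID=23/1000+.062
def meas(d,v=True):
    h=cv2.cvtColor(np.asarray(d['frame']),cv2.COLOR_RGB2HSV)
    b,m=blobs(d,(80,100,40),(98,255,200),500)
    # mat corners
    m=cv2.morphologyEx(m,cv2.MORPH_OPEN,np.ones((3,3)))
    c=max(cv2.findContours(m,0,2)[0],key=cv2.contourArea)
    hull=cv2.convexHull(c); q=cv2.minAreaRect(hull)
    ap=cv2.approxPolyDP(hull,6,True).reshape(-1,2)
    print('mat',np.c_[ap,cast(d,ap,.003)[:,:2].round(4)].tolist())
    roi=cv2.fillConvexPoly(np.zeros(m.shape,np.uint8),hull,1)
    roi=cv2.dilate(roi,np.ones((41,41)))
    for n,lo,hi,z in [('red',(0,205,120),(3,255,255),.08),('red2',(174,205,120),(180,255,255),.08),('green',(50,120,40),(75,255,255),.08),('white',(0,0,150),(180,60,255),.085),('wood',(5,120,60),(18,255,255),.037),('black',(0,0,0),(180,255,45),.059)]:
        mm=cv2.inRange(h,lo,hi)*roi
        k,l,s,cc=cv2.connectedComponentsWithStats(mm)
        for i in range(1,k):
            if s[i][4]>25: print(n,s[i].tolist(),cc[i].round(1).tolist(),cast(d,cc[i],z)[0,:2].round(4).tolist())
if __name__=='__main__':
    for t in sys.argv[1:]: print('--',t); meas(load(t))
E
python3 meas.py scene0 side0
python3 -c "
import cv2
a=cv2.imread('pics/scene0.png')[175:280,205:360];b=cv2.imread('pics/side0.png')[195:300,200:365]
import numpy as np
f=lambda x:cv2.resize(x,(780,290*780//780),interpolation=2) 
cv2.imwrite('pics/crop.png',np.vstack([cv2.resize(a,None,fx=2.8,fy=2.8,interpolation=2)[:,:434],cv2.resize(b,None,fx=2.8,fy=2.8,interpolation=2)[:,:434]]))"
```

```text
-- scene0
mat [[246.0, 255.0, 0.7379, -0.0186], [283.0, 253.0, 0.6391, 0.0732], [286.0, 261.0, 0.6592, 0.1068], [260.0, 274.0, 0.7647, 0.0801]]
white [226, 235, 81, 60, 2482] [262.8, 273.9] [0.801, 0.1338]
wood [234, 232, 67, 21, 820] [266.6, 241.2] [0.6599, 0.0108]
black [241, 243, 8, 13, 60] [244.8, 249.6] [0.754, -0.0035]
-- side0
mat [[211.0, 225.0, 0.3796, 0.1699], [247.0, 223.0, 0.4904, 0.1455], [295.0, 291.0, 0.5276, -0.2056], [210.0, 296.0, 0.3073, -0.1542]]
red [271, 234, 12, 8, 50] [277.5, 237.2] [0.5259, -0.0589]
white [190, 203, 126, 114, 5587] [233.1, 266.4] [0.3744, -0.1523]
white [214, 249, 25, 16, 177] [227.0, 256.2] [0.3697, -0.1055]
wood [255, 222, 61, 55, 1595] [281.7, 254.3] [0.5302, -0.0841]
black [250, 221, 11, 14, 119] [254.6, 227.3] [0.4861, 0.0374]
black [247, 251, 13, 16, 174] [253.0, 258.5] [0.4411, -0.1045]
black [305, 251, 11, 14, 80] [309.5, 259.2] [0.5863, -0.1555]
black [298, 266, 6, 21, 99] [300.3, 276.4] [0.5379, -0.2155]
```

View pics/crop.png

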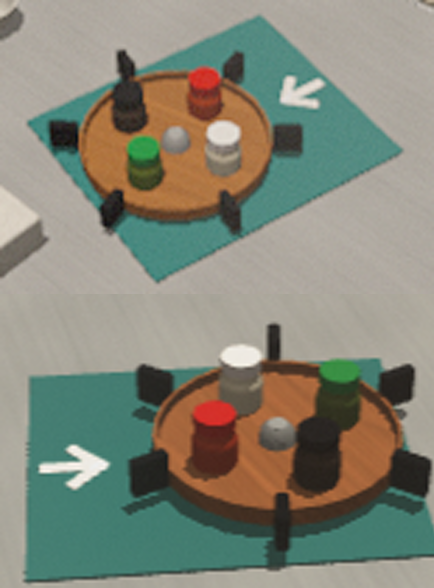

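The crop shows the red lid at about (278,208) in the scene view and (277,238) in the side view. The arrow tip is at scene ≈(305,212) and side ≈(239,256). I'll refine these with better masks.

```bash
cat > m2.py <<'E'
from h import *
import sys
from scipy.optimize import least_squares
def mat(d):
    h=cv2.cvtColor(np.asarray(d['frame']),cv2.COLOR_RGB2HSV)
    m=cv2.morphologyEx(cv2.inRange(h,(78,90,30),(98,255,255)),cv2.MORPH_CLOSE,np.ones((9,9)))
    n,l,s,c=cv2.connectedComponentsWithStats(m)
    ok=[i for i in range(1,n) if s[i][4]>800]
    hull=cv2.convexHull(np.argwhere(np.isin(l,ok))[:,::-1].astype(np.int32))
    ap=hull
    e=1
    while len(ap)>4: e+=.5; ap=cv2.approxPolyDP(hull,e,True)
    return ap.reshape(-1,2), hull,h
def run(tags):
    for t in tags:
        d=load(t);ap,hull,h=mat(d);W=cast(d,ap,.003)[:,:2]
        print(t,'mat',ap.tolist(),W.round(4).tolist(),'sides',np.linalg.norm(W-np.roll(W,-1,0),axis=1).round(4),'ctr',W.mean(0).round(4))
        roi=cv2.fillConvexPoly(np.zeros(h.shape[:2],np.uint8),hull,1); roi=cv2.dilate(roi,np.ones((9,9)))
        # arrow: white inside the mat, near
        S,V,H=h[...,1].astype(int),h[...,2].astype(int),h[...,0].astype(int)
        P={'bright':((S<60)&(V>140),.085),'red':((((H<4)|(H>175))&(S>190)&(V>100)),.085),'green':((H>50)&(H<75)&(S>120)&(V>50),.085),'black':((V<48)&(S<110),.059)}
        for n,(m,z) in P.items():
            k,l,s,c=cv2.connectedComponentsWithStats((m&(roi>0)).astype(np.uint8))
            for i in range(1,k):
                if s[i][4]>20:print(n,s[i].tolist(),c[i].round(1).tolist(),'z.003',cast(d,c[i],.003)[0,:2].round(3).tolist(),f'z{z}',cast(d,c[i],z)[0,:2].round(4).tolist())
if __name__=='__main__': run(sys.argv[1:])
E
python3 m2.py scene0 side0
```

```text
scene0 mat [[347, 228], [262, 274], [253, 201], [297, 181]] [[0.3811, 0.1668], [0.7599, 0.0853], [0.5221, -0.2023], [0.3112, -0.1538]] sides [0.3875 0.3731 0.2165 0.3282] ctr [ 0.4936 -0.026 ]
bright [241, 177, 111, 102, 1352] [299.7, 227.0] z.003 [0.501, 0.031] z0.085 [0.5591, 0.081]
bright [305, 202, 16, 12, 131] [311.8, 207.7] z.003 [0.39, -0.004] z0.085 [0.4546, 0.0479]
bright [279, 218, 12, 15, 132] [284.0, 224.5] z.003 [0.532, -0.022] z0.085 [0.5889, 0.0313]
bright [263, 220, 8, 7, 38] [267.0, 223.0] z.003 [0.571, -0.075] z0.085 [0.6255, -0.0189]
red [273, 200, 10, 7, 59] [277.4, 203.0] z.003 [0.463, -0.123] z0.085 [0.524, -0.0635]
green [251, 224, 11, 10, 89] [255.8, 228.3] z.003 [0.62, -0.087] z0.085 [0.6717, -0.0303]
black [246, 208, 10, 7, 30] [250.8, 211.9] z.003 [0.571, -0.165] z0.059 [0.6086, -0.1225]
black [241, 243, 8, 13, 66] [244.9, 249.2] z.003 [0.722, -0.041] z0.059 [0.7527, -0.0044]
side0 mat [[356, 287], [210, 296], [211, 225], [248, 223]] [[0.6898, -0.2418], [0.3073, -0.1542], [0.3796, 0.1699], [0.4934, 0.1445]] sides [0.3924 0.332  0.1166 0.4333] ctr [ 0.4675 -0.0204]
bright [206, 219, 155, 82, 1098] [263.6, 272.1] z.003 [0.47, -0.104] z0.085 [0.4432, -0.1992]
bright [296, 239, 8, 4, 23] [299.0, 240.9] z.003 [0.615, 0.004] z0.085 [0.5752, -0.1003]
bright [214, 249, 25, 16, 180] [227.1, 256.2] z.003 [0.39, -0.001] z0.085 [0.3698, -0.1055]
red [269, 233, 15, 9, 104] [276.2, 237.2] z.003 [0.555, 0.043] z0.085 [0.5205, -0.0644]
black [250, 221, 11, 14, 123] [254.6, 227.2] z.003 [0.507, 0.116] z0.059 [0.4862, 0.0378]
black [305, 243, 16, 22, 267] [312.4, 254.5] z.003 [0.629, -0.071] z0.059 [0.6014, -0.1381]
black [247, 251, 14, 16, 177] [253.1, 258.5] z.003 [0.459, -0.036] z0.059 [0.4413, -0.1047]
black [339, 257, 14, 10, 74] [345.2, 262.0] z.003 [0.706, -0.133] z0.059 [0.6737, -0.1968]
black [298, 266, 6, 21, 101] [300.3, 276.4] z.003 [0.562, -0.153] z0.059 [0.538, -0.2154]
```

```bash
python3 -c "
from h import *
s=load('side0')
for n,p in [('flask',(211,174)),('soap',(250,175)),('mug',(288,403)),('bowl',(355,352))]: print(n,cast(s,p,0)[0])
a=np.array([.5936,-.0486]);g=lambda t:a+.155*np.array([np.cos(np.radians(t)),np.sin(np.radians(t))])
for t in (192.6,192.3,190,186,182,178,174,170,167.3):print(t,g(t).round(4))
p=observe()['position'];print(g(192.6)-p[:2])
"
```

```text
flask [0.44978661 0.49759625 0.        ]
soap [0.58367167 0.44627407 0.        ]
mug [ 3.95391662e-01 -5.34819672e-01 -1.11022302e-16]
bowl [ 5.91628649e-01 -4.49052131e-01 -1.11022302e-16]
192.6 [ 0.4423 -0.0824]
192.3 [ 0.4422 -0.0816]
190 [ 0.441  -0.0755]
186 [ 0.4394 -0.0648]
182 [ 0.4387 -0.054 ]
178 [ 0.4387 -0.0432]
174 [ 0.4394 -0.0324]
170 [ 0.441  -0.0217]
167.3 [ 0.4424 -0.0145]
[ 0.31499375 -0.61727634]
```

```bash
python3 -m crank '[0,0,0.0227,0.0158,-0.0309,0,70, 0,0,0.0227,0.0158,-0.0309,0,70, 0,0,0.0227,0.0158,-0.0309,0,70, 0,0,0.0227,0.0158,-0.0309,0,70, 0,0,0.0227,0.0158,-0.0309,0,70, 0,0,0.0227,0.0158,-0.0309,0,70, 0,0,0.0227,0.0158,-0.0309,0,70, 0,0,0.0227,0.0158,-0.0309,0,70, 0,0,0.0227,0.0158,-0.0309,0,70, 0,0,0.0227,0.0158,-0.0309,0,70, 0,0,0.0227,0.0158,-0.0309,0,70, 0,0,0.0227,0.0158,-0.0309,0,70, 0,0,0.0227,0.0158,-0.0309,0,70, 0,0,0.0227,0.0158,-0.0309,0,70, 0,0,0.0227,0.0158,-0.0309,0,70, 0,0,0.0227,0.0158,-0.0309,0,70, 0,0,0.0227,0.0158,-0.0309,0,70, 0,0,0.0227,0.0158,-0.0309,0,70, 0,0,0.0227,0.0158,-0.0309,0,70, 0,0,0.0227,0.0158,-0.0309,0,70]' 20
python3 -c "
from h import *
o=observe();R=o['tool_rot'];print(o['position'],np.degrees(np.arctan2(R[1,0],R[0,0])),o['grip_width'],o['q'])
d=grab('wrist','w1')"
```

```text
time_s: 2.15
position: [0.4438, -0.0844, 0.2452]
tool_rot: [[-0.219, 0.976, -0.0], [0.976, 0.219, 0.0], [0.0, -0.0, -1.0]]
ft_force: [-0.2, 0.1, 0.5]
grip_width: 0.0597
[ 0.44375536 -0.08439122  0.24516931] 102.65300636851364 0.05968018973720188 [-2.58463398e+01  1.19246276e+01  8.88808814e+01  2.37878602e-03
  7.92161705e+01 -1.28499794e+02]
```

View pics/w1.png

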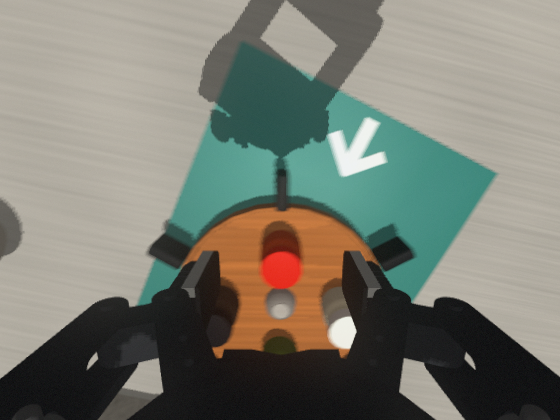

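The wrist view shows the front tab (282,190), red lid (281,269), boss (280,303) and arrow tip (345,175). I'll compute the angles.

```bash
cat > ang.py <<'E'
from h import *
import sys
d=load(sys.argv[1]);I=np.asarray(d['frame']);h=cv2.cvtColor(I,cv2.COLOR_RGB2HSV).astype(int);H,S,V=h[...,0],h[...,1],h[...,2]
def big(m,y0,y1):
    m=m.astype(np.uint8);m[:y0]=0;m[y1:]=0
    n,l,s,c=cv2.connectedComponentsWithStats(m);i=1+np.argmax(s[1:,4]);return s[i].tolist(),c[i],(l==i)
s,c,_=big(((H<5)|(H>175))&(S>200)&(V>190),150,420);lid=cast(d,c,.085)[0];print('lid',s,c.round(1),lid.round(4))
m=cv2.inRange(cv2.cvtColor(I,cv2.COLOR_RGB2HSV),(78,90,20),(98,255,255));
hull=cv2.convexHull(np.argwhere(cv2.morphologyEx(m,cv2.MORPH_OPEN,np.ones((5,5)))>0)[:,::-1].astype(np.int32))
roi=cv2.erode(cv2.fillConvexPoly(np.zeros(m.shape,np.uint8),hull,1),np.ones((7,7)))>0
s,c,am=big((S<70)&(V>150)&roi,0,260);
P=cast(d,np.argwhere(am)[:,::-1],.003)[:,:2];ac=P.mean(0)
w=np.linalg.eigh(np.cov((P-ac).T));print('arrow',s,c.round(1),ac.round(4))
ax=np.array([.5936,-.0486])
if len(sys.argv)>2: bx=cast(d,[float(x) for x in sys.argv[2].split(',')],.043)[0,:2];print('boss',bx)
A=lambda p,a:np.degrees(np.arctan2(p[1]-a[1],p[0]-a[0]))%360
a0=bx if len(sys.argv)>2 else ax
for a in (ax,a0): print('axis',a.round(4),'arrow',A(ac,a).round(2),np.linalg.norm(ac-a).round(4),'lid',A(lid,a).round(2),np.linalg.norm(lid[:2]-a).round(4))
r=P-a0;rr=np.linalg.norm(r,axis=1);print('arrow r',rr.min(),rr.max(),'tip ang',A((P[rr<rr.min()+.004]).mean(0),a0),'tail',A(P[rr>rr.max()-.006].mean(0),a0))
# front edge direction of mat via hull
ap=cv2.approxPolyDP(hull,6,True).reshape(-1,2);print('mat',ap.tolist(),cast(d,ap,.003)[:,:2].round(4).tolist())
E
python3 ang.py w1 280,302
```

```text
lid [262, 252, 38, 37, 1101] [281.  269.4] [ 0.5206 -0.0661  0.085 ]
arrow [327, 117, 61, 60, 1938] [355.4 149.1] [ 0.3901 -0.0052]
boss [ 0.58452475 -0.05294811]
axis [ 0.5936 -0.0486] arrow 167.97 0.208 lid 193.52 0.0751
axis [ 0.5845 -0.0529] arrow 166.21 0.2002 lid 191.67 0.0653
arrow r 0.16473982443329355 0.2400198210834586 tip ang 166.25070472079545 tail 165.88401041604564
mat [[493, 172], [414, 296], [140, 304], [242, 45]] [[0.3786, 0.167], [0.5616, 0.1288], [0.6556, -0.2341], [0.3091, -0.1569]]
```

```bash
python3 -m crank '[0,0,0,0,0,-0.03,70, 0,0,0,0,0,-0.03,70, 0,0,0,0,0,-0.03,70, 0,0,0,0,0,-0.03,70, 0,0,0,0,0,-0.02,70, 0,0,0,0,0,-0.02,70, 0,0,0,0,0,-0.02,70, 0,0,0,0,0,-0.01,70, 0,0,0,0,0,-0.01,70, 0,0,0,0,0,0,70]'
python3 -c "
from h import *
grab('wrist','w2')"
```

```text
time_s: 3.2
position: [0.4431, -0.0828, 0.0447]
tool_rot: [[-0.218, 0.976, -0.001], [0.976, 0.218, 0.001], [0.001, -0.001, -1.0]]
ft_force: [-0.6, 0.0, 0.6]
grip_width: 0.0598
```

View pics/w2.png

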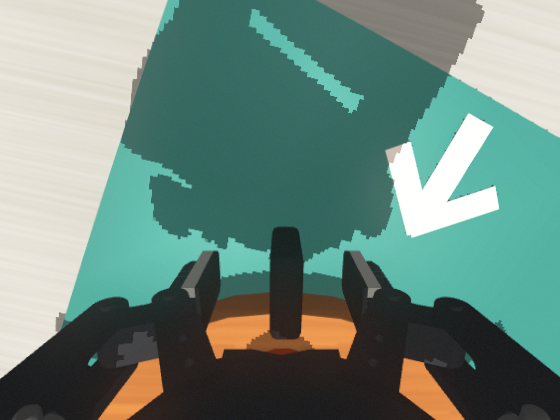

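```bash
python3 -m crank '[0,0,0,0,0,0,30, 0,0,0,0,0,0,30, 0,0,0,0,0,0,30, 0,0,0,0,0,0,30, 0,0,-0.0349,-0.0011,0.0053,0,30, 0,0,-0.0349,-0.0009,0.0053,0,30, 0,0,-0.0349,-0.0007,0.0053,0,30, 0,0,-0.0349,-0.0005,0.0054,0,30, 0,0,-0.0349,-0.0003,0.0054,0,30, 0,0,-0.0349,-0.0002,0.0054,0,30, 0,0,-0.0349,0,0.0054,0,30, 0,0,-0.0349,0.0002,0.0054,0,30, 0,0,-0.0349,0.0004,0.0054,0,30, 0,0,-0.0349,0.0006,0.0053,0,30, 0,0,-0.0349,0.0008,0.0053,0,30, 0,0,-0.0349,0.0010,0.0053,0,30, 0,0,-0.0349,0.0011,0.0052,0,30, 0,0,0,0,0,0,30]'
python3 -c "
from h import *
grab('scene','s3');grab('side','d3')"; python3 m2.py s3 d3 | grep -E 'red|black|bright'
```

```text
time_s: 5.05
position: [0.4439, -0.0132, 0.0454]
tool_rot: [[0.231, 0.973, 0.0], [0.973, -0.231, 0.0], [0.0, 0.0, -1.0]]
ft_force: [0.1, -0.3, -0.9]
grip_width: 0.0256
bright [307, 203, 13, 10, 54] [312.7, 208.2] z.003 [0.389, 0.001] z0.085 [0.4542, 0.0523]
bright [233, 205, 119, 74, 951] [298.6, 249.2] z.003 [0.587, 0.103] z0.085 [0.6403, 0.1485]
bright [263, 220, 8, 7, 40] [267.1, 223.3] z.003 [0.572, -0.074] z0.085 [0.6263, -0.0178]
bright [273, 223, 12, 15, 137] [278.4, 229.4] z.003 [0.565, -0.02] z0.085 [0.62, 0.0328]
red [279, 204, 11, 7, 48] [284.1, 207.2] z.003 [0.463, -0.086] z0.085 [0.5234, -0.0293]
black [233, 237, 6, 9, 33] [235.4, 241.1] z.003 [0.718, -0.096] z0.059 [0.7493, -0.0571]
bright [206, 219, 32, 34, 251] [215.5, 229.0] z.003 [0.388, 0.144] z0.085 [0.3678, 0.0275]
bright [252, 218, 12, 4, 47] [257.4, 219.5] z.003 [0.527, 0.154] z0.085 [0.4951, 0.0373]
bright [214, 249, 24, 15, 111] [227.5, 256.2] z.003 [0.391, -0.002] z0.085 [0.3708, -0.1057]
bright [205, 253, 156, 48, 821] [292.6, 288.8] z.003 [0.524, -0.195] z0.085 [0.4926, -0.2828]
red [266, 227, 15, 9, 104] [272.8, 231.1] z.003 [0.555, 0.077] z0.085 [0.5203, -0.0333]
black [239, 218, 16, 36, 339] [246.1, 235.8] z.003 [0.469, 0.079] z0.059 [0.4509, 0.0037]
black [265, 218, 9, 7, 45] [268.4, 220.6] z.003 [0.559, 0.137] z0.059 [0.5353, 0.0584]
black [295, 241, 16, 26, 344] [302.3, 254.0] z.003 [0.602, -0.06] z0.059 [0.5756, -0.1275]
black [327, 260, 12, 19, 161] [332.7, 268.9] z.003 [0.66, -0.151] z0.059 [0.6303, -0.2134]
black [273, 264, 10, 20, 136] [277.9, 273.1] z.003 [0.507, -0.12] z0.059 [0.4862, -0.1847]
```

```bash
python3 -m crank '[0,0,0,-0.0008,-0.004,0,30, 0,0,0,0,0,0,30, 0,0,0,0,0,0.01,30, 0,0,0,0,0,0.02,30, 0,0,0,0,0,0.03,30, 0,0,0,0,0,0.03,30, 0,0,0,0,0,0.04,30, 0,0,0,0,0,0.04,30, 0,0,0,0,0,0.03,30, 0,0,0,0,0,0,70, 0,0,0,0,0,0,70, 0,0,0,0,0,0,70, 0,0,0,0,0,0,70]'
python3 -c "
from h import *
grab('wrist','w4')"; python3 ang.py w4
```

```text
time_s: 6.45
position: [0.4426, -0.0175, 0.2444]
tool_rot: [[0.231, 0.973, -0.002], [0.973, -0.231, 0.001], [0.0, -0.002, -1.0]]
ft_force: [-0.5, -1.1, 0.3]
grip_width: 0.06
lid [263, 252, 41, 37, 1186] [282.8 270.2] [ 0.5198 -0.0328  0.085 ]
arrow [251, 98, 65, 65, 1489] [283.5 133.4] [ 0.391  -0.0009]
axis [ 0.5936 -0.0486] arrow 166.75 0.2081 lid 167.9 0.0755
axis [ 0.5936 -0.0486] arrow 166.75 0.2081 lid 167.9 0.0755
arrow r 0.17510725827077414 0.2473479996687631 tip ang 167.0513702395259 tail 167.05977477974997
mat [[432, 86], [409, 292], [158, 290], [133, 90]] [[0.3783, 0.174], [0.6325, 0.1164], [0.5509, -0.2121], [0.3043, -0.1549]]
```

View pics/w4.png

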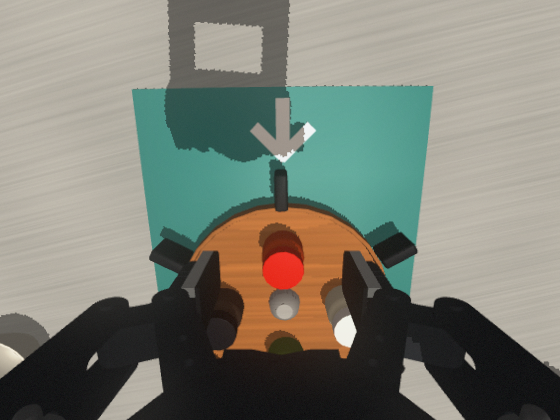

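```bash
python3 -c "
from h import *
e=np.array([np.sin(np.radians(12.4)),np.cos(np.radians(12.4))])
f=np.array([-e[1],e[0]])
for t in('w1','w4'):
    d=load(t);h=cv2.cvtColor(np.asarray(d['frame']),cv2.COLOR_RGB2HSV).astype(int)
    m=((h[...,1]<90)&(h[...,2]>60)).astype(np.uint8);m[:285]=0;m[322:]=0;m[:,:262]=0;m[:,306:]=0
    n,l,s,c=cv2.connectedComponentsWithStats(m);i=1+np.argmax(s[1:,4]);x,y,w,hh,a=s[i]
    b=cast(d,[x+(w-1)/2,y+(hh-1)/2],.034)[0,:2];print(t,s[i],c[i],b, 'w mm',np.linalg.norm(np.diff(cast(d,[[x-.5,y+8],[x+w-.5,y+8]],.03)[:,:2],axis=0)))
d=load('w4')
for n,p,z in [('lid',(282.8,270.2),.085),('boss',(284.5,304),.034),('shaft',(282.5,110),.003),('tip',(283.5,162),.003),('matL',(133,89),.003),('matR',(433,86),.003),('tabtop',(281,171),.059)]:
    q=cast(d,p,z)[0,:2];print(n,q.round(4),'lateral',(q@e).round(4),'fwd',((q-[.5936,-.0486])@f).round(4))
I=cv2.imread('pics/w4.png')[80:320,190:380];cv2.imwrite('pics/c4.png',cv2.resize(I,None,fx=2.5,fy=2.5,interpolation=cv2.INTER_CUBIC))"
```

```text
w1 [267 290  28  30 684] [280.04824561 303.68421053] [ 0.59354286 -0.05030746] w mm 0.03517813319222691
w4 [269 290  31  30 744] [283.97043011 303.99193548] [ 0.59160365 -0.04780206] w mm 0.03881893982094452
lid [ 0.5198 -0.0327] lateral 0.0796 fwd 0.0755
boss [ 0.5911 -0.047 ] lateral 0.081 fwd 0.0028
shaft [0.3653 0.004 ] lateral 0.0824 fwd 0.2343
tip [ 0.4232 -0.0084] lateral 0.0826 fwd 0.1751
matL [ 0.3033 -0.1545] lateral -0.0858 fwd 0.2607
matR [0.3785 0.1751] lateral 0.2523 fwd 0.2581
tabtop [ 0.4243 -0.0118] lateral 0.0795 fwd 0.1733
```

View pics/c4.png

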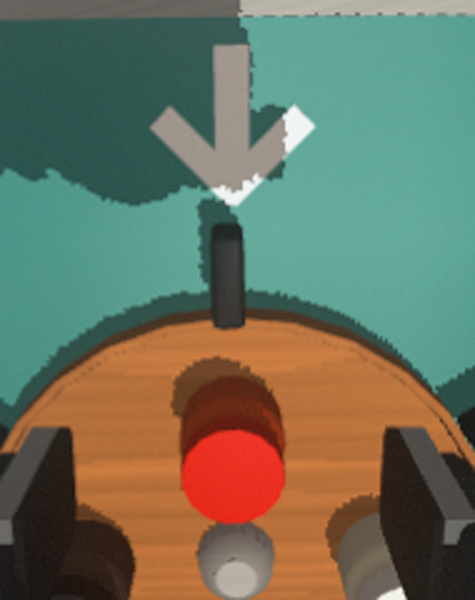

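Lid-to-boss-to-arrow in this view says the tray is about 1.5° short. A small nudge with the same straddle should correct it.

```bash
python3 -m crank '[0,0,0,0,0,-0.03,30, 0,0,0,0,0,-0.04,30, 0,0,0,0,0,-0.04,30, 0,0,0,0,0,-0.04,30, 0,0,0,0,0,-0.03,30, 0,0,0,0,0,-0.01,30, 0,0,0,0,0,-0.01,30, 0,0,0,0,0,0,30, 0,0,-0.006,0.0005,0.002,0,30, 0,0,-0.006,0.0005,0.002,0,30, 0,0,-0.006,0.0005,0.002,0,30, 0,0,-0.006,0.0004,0.0014,0,30, 0,0,0,0,0,0,30, 0,0,0,-0.001,-0.004,0,30, 0,0,0,0,0,0,30, 0,0,0,0,0,0.02,30, 0,0,0,0,0,0.03,30, 0,0,0,0,0,0.05,30, 0,0,0,0,0,0.05,30, 0,0,0,0,0,0.05,30]'
python3 -m crank '[0,0,0,0,0,0.02,70, 0,0,0,0,0,0,70, 0,0,0,0,0,0,70]' 
python3 -c "
from h import *
grab('wrist','w5');grab('scene','s5');grab('side','d5')
e=np.array([np.sin(np.radians(12.4)),np.cos(np.radians(12.4))])
d=load('w5');h=cv2.cvtColor(np.asarray(d['frame']),cv2.COLOR_RGB2HSV).astype(int)
m=((h[...,1]<90)&(h[...,2]>60)).astype(np.uint8);m[:285]=0;m[322:]=0;m[:,:262]=0;m[:,306:]=0
n,l,s,c=cv2.connectedComponentsWithStats(m);i=1+np.argmax(s[1:,4]);print('boss',s[i],c[i],cast(d,c[i],.034)[0,:2]@e)
I=cv2.imread('pics/w5.png')[80:320,190:380];cv2.imwrite('pics/c5.png',cv2.resize(I,None,fx=2.5,fy=2.5,interpolation=cv2.INTER_CUBIC))"
python3 ang.py w5;python3 m2.py s5 d5|grep red
```

```text
time_s: 8.5
position: [0.4433, -0.0141, 0.2474]
tool_rot: [[0.255, 0.967, -0.0], [0.967, -0.255, 0.0], [0.0, -0.0, -1.0]]
ft_force: [1.0, -0.5, -0.2]
grip_width: 0.0258
time_s: 8.8
position: [0.4435, -0.0142, 0.2646]
tool_rot: [[0.255, 0.967, -0.001], [0.967, -0.255, 0.0], [0.0, -0.001, -1.0]]
ft_force: [-0.3, 0.4, 0.2]
grip_width: 0.0597
boss [270 285  29  25 609] [284.10344828 295.95238095] 0.08041466901044123
lid [264, 244, 38, 35, 1058] [282.5 261. ] [ 0.5199 -0.0314  0.085 ]
arrow [249, 99, 61, 61, 1337] [279.5 132.3] [ 0.391  -0.0008]
axis [ 0.5936 -0.0486] arrow 166.72 0.2081 lid 166.87 0.0757
axis [ 0.5936 -0.0486] arrow 166.72 0.2081 lid 166.87 0.0757
arrow r 0.1756926448570016 0.24733113997529993 tip ang 166.92769355816608 tail 167.13482479814294
mat [[419, 84], [403, 289], [164, 286], [137, 94]] [[0.3785, 0.1733], [0.6442, 0.1134], [0.553, -0.2127], [0.3038, -0.1536]]
red [266, 227, 14, 9, 100] [272.8, 231.0] z.003 [0.555, 0.078] z0.085 [0.5204, -0.0326]
```

View pics/c5.png

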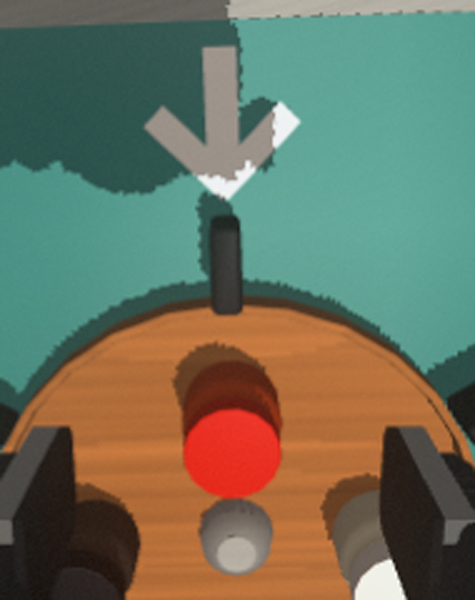

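The lid, boss and arrow now line up to within about 1°. I'll pull the hand back and hand in.

```bash
python3 -m crank '[0,0,0,0,0.02,0.01,70, 0,0,0,0,0.03,0.01,70, 0,0,0,0,0.04,0.01,70, 0,0,0,0,0.04,0.01,70, 0,0,0,0,0.04,0.01,70, 0,0,0,0,0.03,0,70, 0,0,0,0,0.02,0,70, 0,0,0,0,0,0,70, 0,0,0,0,0,0,70, 0,0,0,0,0,0,70]'
python3 -c "
from h import *
grab('scene','s6');grab('side','d6')"
python3 m2.py s6 d6|grep red; python3 -c "
import cv2,numpy as np
cv2.imwrite('pics/f.png',np.hstack([cv2.imread('pics/s6.png')[110:330,120:460],cv2.imread('pics/d6.png')[110:330,150:490]]))"
```

```text
time_s: 9.95
position: [0.444, 0.205, 0.3148]
tool_rot: [[0.256, 0.967, -0.001], [0.967, -0.256, -0.0], [-0.001, -0.001, -1.0]]
ft_force: [-0.2, -1.2, 0.2]
grip_width: 0.0599
red [279, 204, 11, 7, 62] [283.7, 207.0] z.003 [0.463, -0.089] z0.085 [0.5235, -0.0315]
red [266, 227, 15, 9, 100] [272.8, 231.0] z.003 [0.555, 0.078] z0.085 [0.5205, -0.0324]
```

View pics/f.png

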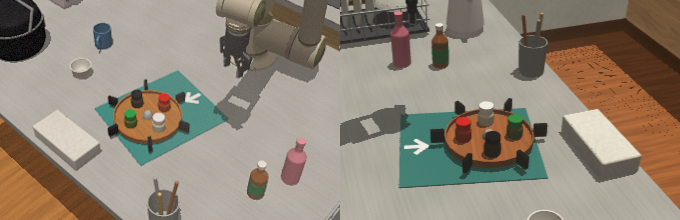

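```bash
python3 -c "
from rig import *
print(close_job())"
```

```text
the job is handed in; nothing more can be done
None
```

The red-lidded jar is now at the front, in line with the white arrow to within about 1°, and I have handed the job in.

I straddled the front tab with part-open fingers and pushed the tray clockwise at about 0.05 m/s. A wrist view then showed it about 1.5° short, so I nudged it about 1° more with the same finger. After that I backed off, raised the hand and moved it clear to the left.

- **Alignment:** the final check puts the red jar at about 167.0° around the axis. The arrow measured 166.7–167.1°, and the mat's edges imply about 167.6°. The wrist view leaves up to about 1 mm of sideways disagreement, roughly 1° at the jar.
- **Scene:** all four jars stand upright in the last pictures, and the flask, soap and mug look unmoved. The bowl is only partly visible in the last side crop and I measured none of the four again.
- **Limits:** the wrist forces read after each move were about 1 N. The job took about 10 s of the 54 s allowed.

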